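# Clear the lid and spring open the green gauge case

## Task

The small test gauge in the green-lidded case is wanted. Lift the tape rule off the green lid and stand it upright on the blue mat, setting it down gently; then press the white release button of the green case so that its sprung lid pops fully open by itself, without touching the opening lid. Leave the orange-lidded case shut.

Things in the scene. Friction and masses are not known exactly. Their poses are not given: they have to be found in the camera images.
- tape_rule: Yellow pocket tape rule with a black round on its sides, standing on its edge on the green lid at the start. 33 mm thick (its x), 75 mm long (its y), 56 mm high (its z, up); about 0.19 kg, loose. Origin on its underside, on the middle of its length; the body proper reaches from y = -26 to +38 mm, the end hook beyond. Grasp it across the 33 mm thickness, from above.
- green_button_top (a point): Centre of the top of the green case's white release button, 22 (x) by 34 mm (y), in front of the lid. Axes: x from button to lid and hinge, y across the case, z up. It stands 54 mm over the bench, 12 mm proud of the block round it; goes down 6 mm on a spring (2 N at first, 6 N fully down) and frees the lid after about 4 mm.
- green_lid (a joint): Green lid's angle, rad: 0 shut, 1.75 fully open. Flat lid of a grey fixed case, 170 (x) by 120 by 50 mm high; in the button's axes it spans x +30 to +148 mm (hinge), its top 4 mm lower than the button's. Freed, a spring opens it in about 1 s and keeps it open; its front edge rises and goes back, away from the button.
- orange_lid (a joint): Angle of the orange lid of a second case of the same make, rad: 0 shut, 1.75 fully open; to be left shut. It has a white button of its own and carries a blue and white roll of thread tape.
- mat: Blue felt bench mat lying flat, fixed to the bench, 180 mm (its x) by 140 mm (its y), 5 mm thick. Origin at the centre of its underside, z up. The tape rule is to be stood on it.
Things that resemble listed ones, but are neither listed nor needed, are in the scene too. What is shaped like the tape_rule but turquoise is not meant.

How it is judged (in metres and radians):
On the way, in this order (a step that is already met when the one before it is completed fails the run):
1. the tape rule stands upright on the mat, let go, the green lid still shut (x of tape_rule in the frame of mat between -0.08 and 0.08 m and y of tape_rule in the frame of mat between -0.06 and 0.06 m and z of tape_rule in the frame of mat between 0.001 and 0.012 m and angle between tape_rule's own z axis and vertical below 0.17 rad and contact force between tape_rule and the fingers below 0.1 N and value of joint green_lid below 0.1 rad), for 0.2 s.
2. the green lid has popped fully open (value of joint green_lid above 1.5 rad), for 0.2 s.
At the end, for the whole second after the job is handed in: The green lid stands open by more than 1.5 rad, the orange lid is shut (under 0.1 rad), and the tape rule stands at rest on the mat, upright within 10 degrees, its centre at least 10 mm inside the mat's edges (value of joint green_lid above 1.5 rad and value of joint orange_lid below 0.1 rad and x of tape_rule in the frame of mat between -0.08 and 0.08 m and y of tape_rule in the frame of mat between -0.06 and 0.06 m and z of tape_rule in the frame of mat between 0.001 and 0.012 m and angle between tape_rule's own z axis and vertical below 0.17 rad and linear speed of tape_rule below 0.02 m/s); the robot touches nothing.
It fails at once if the robot touches the green lid while it is opening or open (value of joint green_lid above 0.1 rad and (contact force between green_lid and the fingers above 0.5 N or contact force between green_lid and the arm above 0.5 N)).
It fails at once if the orange case is opened (value of joint orange_lid above 0.1 rad).
It fails at once if the tape rule is dropped from more than about 2 cm or thrown (linear speed of tape_rule above 0.6 m/s and contact force between tape_rule and the fingers below 0.05 N).
It also fails if it takes over 42 s, if anything falls off the work surface, if the arm or the gripper's body presses on something with over 40 N, if the wrist force passes 120 N, or if a joint passes its speed limit or range.

## Robot

A 6-joint arm with a two-finger parallel gripper is mounted at the origin on a cart in front of the work surface, level with it; the furniture and walls round the work are solid. World frame = base frame: x ahead of the robot, y to its left, z up, the work surface at z = 0. Lengths are in m, angles in degrees, forces in N, time in s.
With the tool pointing down it reaches from about 0.3 to 0.75 m from the base axis. Payload 8.5 kg.
Tool frame: the origin (TCP) lies between the finger pads; the fingertips stand finger_overhang ahead of it and the grasp point (between the pads) lies 2 mm behind it (finger_overhang is the distance from the TCP to the fingertips, in m); y points along the fingers, x is the direction in which the jaws open and shut, and the axes are right-handed (so a half turn about y gives the same grasp; the last joint's range is limited). The gripper opens to 85 mm and grips with 20 to 120 N. Pads are 22 mm wide; open, the fingers measure 114 mm over their backs; the gripper's body (76 mm by 85 mm) begins 54 mm behind the grasp point. The pads swing forward as they close: fully open they stand 13 mm farther back than shut.
Start: joints at [-77.825, 21.807, 74.336, -0, 83.858, -12.336], TCP at [0.228, -0.5, 0.248] pointing down, gripper open.
Joint ranges: [-178.18, 178.18], [-50.72, 133.34], [12.68, 142.11], [-81.47, 261.47], [9.98, 163.14], [-165.26, 165.26]. Speed limits (degrees/s): [136.94, 136.94, 180, 180, 180, 180].

## Interface

Orientations are given as a 3x3 rotation matrix whose columns are the frame's x, y, z axes.
In Python, from workcell import * gives the robot as it stands.
- The arm moves only by the shell command python3 -m inch 'ROWS' [FORCE]. ROWS is JSON, one flat list of numbers, 5 for each row, row after row: the shift along the tool's x, y, z in m, then the turn about the tool's y in degrees, then the gripper command: -1 is shut, 1 is fully open, values between are in proportion. A call has 1 to 12 rows; each row shifts and turns the commanded pose from where the row before left it, along the tool's axes as they then stand; what a row does not reach is not made up. A row lasts 1/8 s, in which the tool goes at most 62.5 mm and 10.7 degrees, less where a joint would pass 70% of its speed; a pose out of reach is approached as far as the arm can. A call with a gripper value outside its range is refused whole. The fingers move at their own pace and stop on an object; FORCE is the grip in N (left out, the last holds). Time passes only in rows, so rows that do not move let the fingers close. It gives the time, the measured TCP pose, the force and the opening at its end, in the units of the state.
- sense(): the state, without advancing time (a new reading comes with each control period).
- snapshot(name): name is "scene" or "side" or "wrist"; returns a dict with "img" (480x640x3 uint8, red, green, blue), "z_map" (480x640 float32, m along the optical axis (not along the pixel's ray), 0 where there is no reading), "fx", "fy", "cx", "cy" (pixels), "world_from_camera" (4x4, takes a point from camera to world coordinates). Camera axes: x right, y down, z forward; pixel columns grow to the right and rows downward; lengths in m; the calibration is good to about 2 mm. A picture is of the moment at which its call begins.
- sign_off(): hands the job in, once; it reports no verdict.
The state is a dict: "clock": time; "q": joint angles; "joint_vel": joint speeds; "joint_torque": joint torques, N m; "tool_pos": TCP position; "ee_rot": TCP orientation; "force": force on the tool from outside, world axes, zero at the start; "wrist_torque": the same for the moment, N m; "gripper_width": finger opening in m.
Only numpy, scipy, OpenCV 4.12 (cv2) and the standard library are available. Lean on these libraries where they do the work, as an engineer would, in place of code of your own. Each camera call takes 0.05 s, during which the arm holds its last target.

## Working session

There is one attempt and no reset: what is moved stays moved. The work goes in short steps, Python scripts to look and compute and a shell command to move; the robot and the scene stay as the last step left them, time stands still between calls to the robot, and variables do not carry over. Pictures are saved under pics/ and viewed, and the job is handed in when it is done.

```bash
mkdir -p pics; ls; cat > h.py <<'E'
from workcell import *
import numpy as np, cv2, pickle
def snap(n,tag):
    s=snapshot(n); pickle.dump(s,open(f'pics/{tag}.pkl','wb'))
    cv2.imwrite(f'pics/{tag}.png',cv2.cvtColor(s['img'],cv2.COLOR_RGB2BGR)); return s
def load(tag): return pickle.load(open(f'pics/{tag}.pkl','rb'))
def pt(s,u,v,r=1):
    z=s['z_map'][v-r:v+r+1,u-r:u+r+1]; z=z[z>0]; z=np.median(z)
    p=np.array([(u-s['cx'])/s['fx']*z,(v-s['cy'])/s['fy']*z,z,1]); return (s['world_from_camera']@p)[:3]
def cloud(s):
    v,u=np.mgrid[:480,:640]; z=s['z_map']
    P=np.stack([(u-s['cx'])/s['fx']*z,(v-s['cy'])/s['fy']*z,z,np.ones_like(z)],-1)
    return (P@s['world_from_camera'].T)[...,:3]
def crop(tag,u0,v0,u1,v1,k,out):
    im=cv2.imread(f'pics/{tag}.png')[v0:v1,u0:u1]; cv2.imwrite(f'pics/{out}.png',cv2.resize(im,None,fx=k,fy=k,interpolation=cv2.INTER_CUBIC))
E
python3 - <<'E'
from h import *
for n in('scene','side','wrist'): snap(n,n+'0')
s=sense(); print(s); 
import workcell; print([x for x in dir(workcell) if x[0]!='_'])
try: print(finger_overhang)
except Exception as e: print(e)
E
```

```text
pics
{'clock': 0.15, 'q': array([-7.78264053e+01,  2.18329393e+01,  7.43727725e+01, -2.49191431e-03,
        8.38567737e+01, -1.23361909e+01]), 'joint_vel': array([-0.02193542, -0.06250674, -0.15210651,  0.09663772,  0.08219772,
       -0.08465936]), 'joint_torque': array([ 2.82151494e-03, -4.48623705e+01, -2.31343997e+01, -1.28478559e-04,
        3.79348348e-03,  1.08229619e-05]), 'tool_pos': array([ 0.22810745, -0.50024316,  0.24785775]), 'ee_rot': array([[ 4.14852760e-01, -2.72244897e-04,  9.09888517e-01],
       [-9.09887923e-01,  1.05693580e-03,  4.14852806e-01],
       [-1.07463530e-03, -9.99999404e-01,  1.90760389e-04]]), 'force': array([ 0.96406309, -0.34430861, -0.46552623]), 'wrist_torque': array([-0.02176959,  0.01401712,  0.04920964]), 'gripper_width': 0.08556159271258804}
['PlanningError', 'finger_overhang', 'sense', 'sign_off', 'snapshot']
0.017
```

View pics/scene0.png

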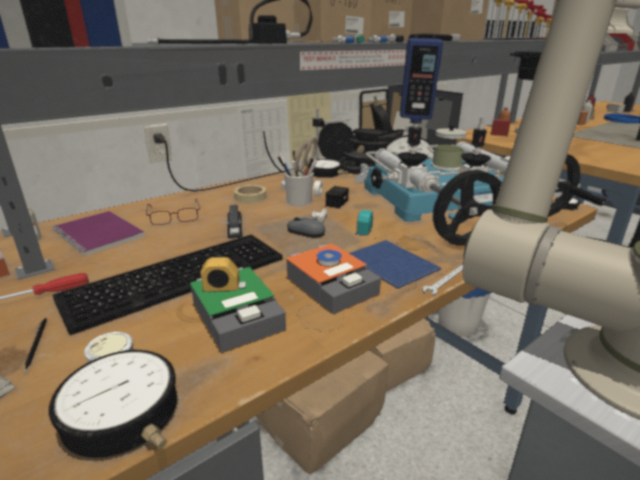

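View pics/side0.png

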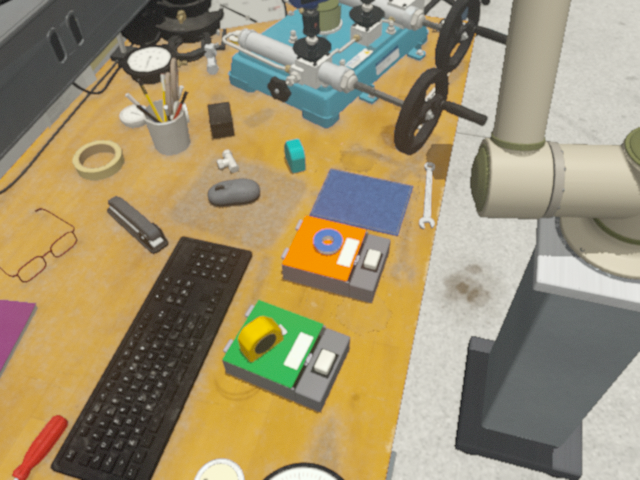

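View pics/wrist0.png

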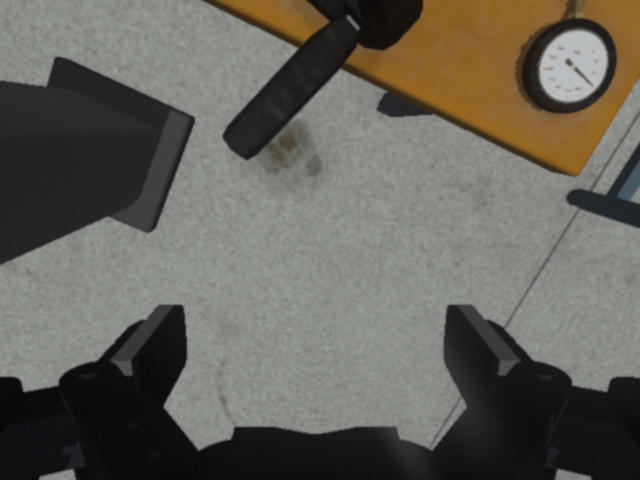

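The scene view shows these candidates:
- **Tape rule:** yellow at scene (219,273), side (261,338). The turquoise lookalike is at scene (365,221), side (294,156).
- **Cases:** green at scene (238,305) with its white button at (249,313). Orange is at scene (333,275) with its button at (348,282).
- **Mat:** blue at scene (397,262), side (363,200). The purple book at scene (97,230) is not the mat.

I choose the yellow tape rule, the green case and the blue mat, and check them in a crop.

```bash
python3 - <<'E'
from h import *
crop('side0',210,150,430,415,3,'c_side')
im=cv2.imread('pics/c_side.png'); cv2.imwrite('pics/c_side.png',cv2.resize(im,(498,600)))
crop('scene0',180,210,450,360,2.9,'c_scene')
E
```

```text
(no output)
```

View pics/c_side.png

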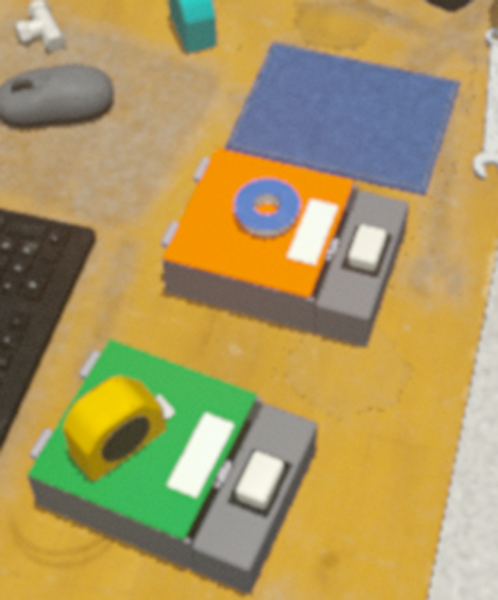

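View pics/c_scene.png

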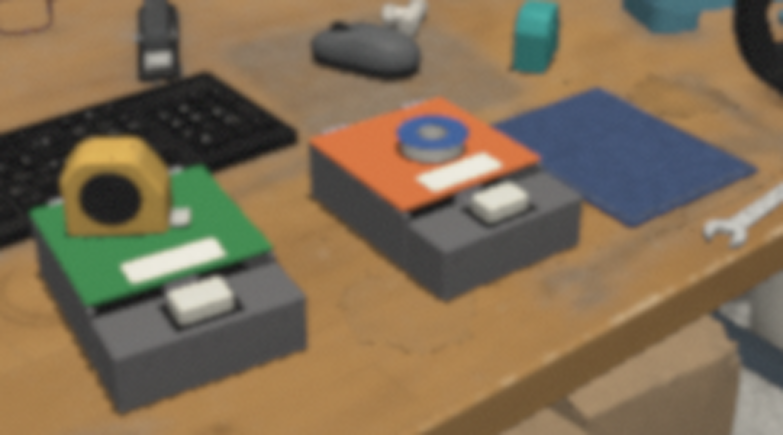

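```bash
python3 - <<'E'
from h import *
np.set_printoptions(precision=4,suppress=True)
for tag in('side0','scene0'):
    s=load(tag); C=cloud(s); hsv=cv2.cvtColor(s['img'],cv2.COLOR_RGB2HSV).astype(int)
    H,S,V=hsv[...,0],hsv[...,1],hsv[...,2]
    z=C[...,2]; ok=s['z_map']>0
    def rep(n,m):
        m=(m&ok).astype(np.uint8); k,l,st,_=cv2.connectedComponentsWithStats(m)
        for i in np.argsort(-st[1:,4])[:3]+1:
            if st[i,4]<25: continue
            P=C[l==i]; r=cv2.minAreaRect(P[:,:2].astype(np.float32)*1000)
            print(tag,n,st[i],'med',np.median(P,0),'z%',np.percentile(P[:,2],[5,95]),'rect',np.round(r[0],1),np.round(r[1],1),round(r[2],1))
    box=(C[...,0]>0)&(C[...,0]<1)&(C[...,1]>-.9)&(C[...,1]<.5)
    rep('yellow',(H>20)&(H<32)&(S>150)&(z>.06)&(z<.14)&box)
    rep('elev 85-120',(z>.095)&(z<.12)&box)
    rep('green',(H>50)&(H<75)&(S>120)&box)
    rep('orange',(H>3)&(H<15)&(S>180)&(z>.035)&box)
    rep('blue',(H>100)&(H<125)&(S>100)&(z<.015)&(z>-.01)&box)
    rep('white',(S<50)&(V>140)&(z>.03)&(z<.065)&box)
E
```

```text
side0 yellow [ 238  316   45   44 1028] med [0.5675 0.4422 0.1014] z% [0.0648 0.1077] rect [567.  434.5] [62.4 34.6] 54.6
side0 yellow [145  94  17  28  90] med [ 0.9734 -0.0236  0.0937] z% [0.0667 0.1162] rect [961.7 -12.3] [13.3 62.8] 46.4
side0 yellow [162  91   4  14  30] med [ 0.9573 -0.0479  0.1008] z% [0.09   0.1131] rect [958.2 -48.8] [ 6.3 14.8] 17.7
side0 elev 85-120 [ 318   16   71   53 1165] med [ 0.6145 -0.3639  0.0978] z% [0.0952 0.1184] rect [ 634.7 -362.6] [223.4 151.2] 72.5
side0 elev 85-120 [ 470  175  170   50 1064] med [0.1577 0.0891 0.1098] z% [0.0972 0.119 ] rect [157.1  92.9] [ 85.5 292.6] 85.7
side0 elev 85-120 [239 316  38  33 696] med [0.5672 0.4398 0.1047] z% [0.0962 0.108 ] rect [568.4 436.8] [53.2 34.9] 55.7
side0 green [ 223  301  100   87 2905] med [0.5406 0.4379 0.0508] z% [0.0485 0.0531] rect [551.7 422. ] [120.  119.1] 82.1
side0 white [ 296  329   53   72 1573] med [0.4689 0.4375 0.043 ] z% [0.0402 0.0552] rect [472.4 432.6] [117.3  48.6] 82.5
side0 white [ 350  235   40   55 1063] med [0.4419 0.2292 0.0433] z% [0.0401 0.0555] rect [444.9 222.9] [12
[... 426 characters left out ...]
  51  22 471] med [ 0.3127 -0.4441  0.1107] z% [0.0993 0.119 ] rect [ 315.7 -428.5] [ 84.9 112.9] 63.7
scene0 green [ 191  267   81   48 1047] med [0.5373 0.441  0.0504] z% [0.0489 0.0517] rect [581.2 406.6] [143.4 186.5] 80.6
scene0 blue [ 355  243   79   41 1591] med [0.4851 0.0514 0.0052] z% [0.0038 0.0065] rect [494.2  50.1] [120.1 159.7] 86.7
scene0 white [222 292  35  16 268] med [0.509  0.4309 0.0508] z% [0.0495 0.052 ] rect [509.2 429.6] [62.1 28.6] 82.0
scene0 white [238 306  22  14 215] med [0.4605 0.4376 0.0536] z% [0.0451 0.0553] rect [473.5 432.7] [35.1 49. ] 64.7
scene0 white [343 273  19  12 148] med [0.4339 0.2262 0.0534] z% [0.0431 0.0549] rect [444.  218.7] [34.7 53.8] 45.7
```

```bash
python3 - <<'E'
from h import *
np.set_printoptions(precision=4,suppress=True,linewidth=200)
hm=np.full((11,13),-9.)
for tag in('side0','scene0'):
    s=load(tag);C=cloud(s)[s['z_map']>0]
    ix=np.floor((C[:,0])/.1).astype(int); iy=np.floor((C[:,1]+.7)/.1).astype(int)
    m=(ix>=0)&(ix<11)&(iy>=0)&(iy<13)
    np.maximum.at(hm,(ix[m],iy[m]),C[m,2])
print('cols y from -0.7 step .1; rows x from 0'); print(np.round(hm,2))
s=load('side0'); C=cloud(s); hsv=cv2.cvtColor(s['img'],cv2.COLOR_RGB2HSV).astype(int); z=C[...,2]
H,S,V=hsv[...,0],hsv[...,1],hsv[...,2]
print(hsv[200,363],C[200,363])
v,u=np.mgrid[:480,:640]
m=(H>100)&(H<130)&(S>80)&(u>300)&(u<420)&(v>165)&(v<240)&(z<.015)
m=cv2.morphologyEx(m.astype(np.uint8),cv2.MORPH_OPEN,np.ones((3,3)))>0
P=C[m];r=cv2.minAreaRect(P[:,:2].astype(np.float32)*1000);print('mat',r,cv2.boxPoints(r),np.median(P,0))
# button top
for t,b in(('side0',(305,335,340,380)),('scene0',(230,300,265,325))):
    s=load(t);C=cloud(s);z=C[...,2];m=(z>.051)&(z<.058)&(u>b[0])&(u<b[2])&(v>b[1])&(v<b[3]);P=C[m]
    r=cv2.minAreaRect(P[:,:2].astype(np.float32)*1000);print('btn',m.sum(),r,np.median(P,0))
# tape
s=load('side0');C=cloud(s);z=C[...,2];m=(z>.058)&(z<.12)&(u>225)&(u<300)&(v>300)&(v<375);P=C[m]
r=cv2.minAreaRect(P[:,:2].astype(np.float32)*1000);print('tape',m.sum(),r,P[:,2].max())
for lo,hi in((.058,.07),(.07,.085),(.085,.1),(.1,.105),(.105,.112)):
    Q=P[(P[:,2]>lo)&(P[:,2]<hi)];r=cv2.minAreaRect(Q[:,:2].astype(np.float32)*1000);print(lo,len(Q),r)
E
```

```text
cols y from -0.7 step .1; rows x from 0
[[-0.85 -0.84 -0.84 -0.84 -0.85 -0.76  0.22  0.22  0.02 -0.85 -9.   -9.   -9.  ]
 [-0.84 -0.84 -0.85 -0.84 -0.85 -0.21  0.19  0.25  0.18 -0.85 -9.   -9.   -9.  ]
 [-0.84  0.3   0.45  0.48 -0.85  0.53  0.53  0.38  0.19 -0.85 -9.   -9.   -9.  ]
 [ 0.02  0.01  0.21  0.21  0.01  0.21  0.53  0.15  0.01  0.01  0.01  0.01  0.05]
 [ 0.03  0.14  0.43  0.2   0.01  0.21  0.21  0.01  0.06  0.07  0.05  0.06  0.05]
 [-0.67  0.42  0.43  0.26  0.1   0.15  0.01  0.01  0.07  0.07  0.06  0.11  0.01]
 [-0.67  0.43  0.21  0.24  0.47  0.47  0.06  0.06  0.02  0.02  0.05  0.05  0.02]
 [-0.67  0.15  0.22  0.21  0.18  0.4   0.02  0.04  0.04  0.02  0.02  0.02  0.02]
 [ 0.28  0.13  0.13  0.1   0.15  0.05  0.19  0.17  0.01  0.05  0.02  0.02  0.02]
 [ 0.57  0.57  0.57  0.56  0.56  0.55  0.49  0.51  0.46  0.46  0.53  0.53  0.53]
 [ 0.58  0.44  0.14  0.44  0.44  0.56  0.55  0.55  0.44  0.46  0.46  0.04  0.52]]
[111  95 161] [0.4934 0.0487 0.0065]
mat ((496.144775390625, 45.79894256591797), (132.51905822753906, 167.82456970214844), 88.13427734375) [[410.1198 -17.6935]
 [577.85
[... 313 characters left out ...]
) [0.4647 0.4381 0.0537]
tape 1306 ((566.385986328125, 434.0047302246094), (64.10200500488281, 35.0595703125), 55.1602668762207) 0.10998380581773337
0.058 156 ((559.73486328125, 444.16607666015625), (68.08564758300781, 24.774005889892578), 32.82766342163086)
0.07 234 ((564.4618530273438, 435.3055114746094), (64.07527160644531, 30.446638107299805), 55.832881927490234)
0.085 359 ((566.5750732421875, 435.89166259765625), (61.90098571777344, 34.13071823120117), 51.32549285888672)
0.1 236 ((568.56103515625, 436.18035888671875), (46.44647216796875, 33.90214157104492), 55.88849639892578)
0.105 321 ((568.6251831054688, 438.0350036621094), (39.915443420410156, 30.148788452148438), 59.825225830078125)
```

The crops confirm the choice: the yellow rule stands on the green lid with its hook at the end nearer the orange case. The body centre is about (0.567, 0.434), long axis at 55°, top at z about 0.108. I'll rise first to clear the handwheels (z 0.21), then cross over.

```bash
python3 -m inch '[0,-0.06,0,0,1, 0,-0.06,0,0,1, -0.044,0,0.0435,0,1, -0.044,0,0.0435,0,1, -0.044,0,0.0435,0,1, -0.044,0,0.0435,0,1, -0.044,0,0.0435,0,1, -0.044,0,0.0435,0,1, -0.044,0,0.0435,0,1, -0.044,0,0.0435,0,1, -0.044,0,0.0435,0,1, -0.044,0,0.0435,0,0.4]' 40
```

```text
clock: 1.65
tool_pos: [0.4417, 0.0825, 0.3683]
ee_rot: [[0.415, 0.0, 0.91], [-0.91, -0.0, 0.415], [0.0, -1.0, 0.0]]
force: [0.1, -1.0, 0.4]
gripper_width: 0.0698
```

```bash
python3 -m inch '[-0.044,0,0.0435,0,0.4, -0.044,0,0.0435,0,0.4, -0.044,0,0.0435,0,0.4, -0.044,0,0.0435,0,0.4, -0.044,0,0.0435,0,0.4, -0.044,0,0.0435,0,0.4, 0,0.05,0,-10,0.4, 0,0.05,0,-10,0.4, 0,0.05,0,-10.2,0.4, 0,0,0,0,0.4]' 40; python3 - <<'E'
from h import *
snap('wrist','wrist1'); print(sense()['tool_pos'])
E
```

```text
clock: 2.9
tool_pos: [0.5681, 0.4282, 0.2141]
ee_rot: [[0.815, -0.008, 0.579], [-0.579, -0.004, 0.815], [-0.004, -1.0, -0.008]]
force: [0.3, 0.6, 1.0]
gripper_width: 0.0601
[0.56927893 0.42878143 0.21797036]
```

View pics/wrist1.png

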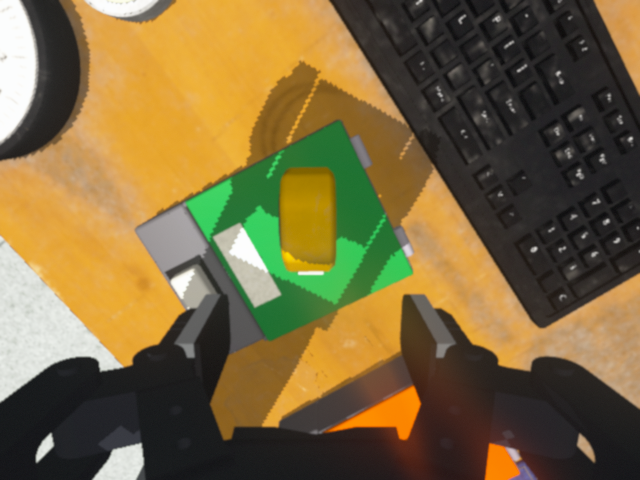

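The wrist view shows the yellow rule upright in the image at (308,220) with its hook at (310,272), so its thickness lies along the jaw axis. The green lid is beneath it and the white button is at (193,288). I measure both here.

```bash
python3 - <<'E'
from h import *
np.set_printoptions(precision=4,suppress=True)
s=load('wrist1');C=cloud(s);z=C[...,2];v,u=np.mgrid[:480,:640]
st=sense();R=st['ee_rot'];p=st['tool_pos'];print(p,R[:,0])
m=(z>.08)&(z<.115)&(u>260)&(u<350)&(v>150)&(v<285);P=C[m]
r=cv2.minAreaRect(P[:,:2].astype(np.float32)*1000);print('tape',m.sum(),r,np.percentile(P[:,2],[50,98]))
c=np.append(np.array(r[0])/1000,.108);print('offset tool x,y,z',(c-p)@R)
hsv=cv2.cvtColor(s['img'],cv2.COLOR_RGB2HSV)
m=(z>.0505)&(z<.058)&(u>165)&(u<212)&(v>262)&(v<315);P=C[m];r=cv2.minAreaRect(P[:,:2].astype(np.float32)*1000);print('btn',m.sum(),r,np.median(P,0))
m=(hsv[...,0]>50)&(hsv[...,0]<80)&(hsv[...,1]>120)&(z>.045)&(z<.056);P=C[m];r=cv2.minAreaRect(P[:,:2].astype(np.float32)*1000);print('lid',r)
E
```

```text
[0.5693 0.4288 0.218 ] [ 0.8141 -0.5808 -0.0011]
tape 5453 ((567.0872192382812, 434.8852844238281), (63.69390869140625, 33.230865478515625), 55.62025833129883) [0.1048 0.1074]
offset tool x,y,z [-0.0052  0.11    0.0039]
btn 1002 ((466.60333251953125, 438.59613037109375), (27.22905731201172, 22.59872055053711), 81.83414459228516) [0.4672 0.4401 0.0542]
lid ((552.2239379882812, 422.81683349609375), (119.34056854248047, 118.6445541381836), 81.77877807617188)
```

```bash
python3 -m inch '[-0.005,0.04,0.004,-1,0.4, 0,0.04,0,0,0.4, 0,0.03,0,0,0.4, 0,0.018,0,0,0.4, 0,0.01,0,0,0.4, 0,0,0,0,0.4, 0,0,0,0,-0.4, 0,0,0,0,-0.6, 0,0,0,0,-1, 0,0,0,0,-1, 0,0,0,0,-1, 0,0,0,0,-1]' 40; python3 - <<'E'
from h import *
snap('wrist','wrist2'); s=sense(); print(s['tool_pos'],s['gripper_width'],s['force'])
E
```

```text
clock: 4.45
tool_pos: [0.5681, 0.4352, 0.0816]
ee_rot: [[0.826, 0.002, 0.563], [-0.563, 0.001, 0.826], [0.001, -1.0, 0.002]]
force: [-1.1, -0.5, 6.1]
gripper_width: 0.0313
[0.56805936 0.43527451 0.08155575] 0.03172193707456142 [-0.52426955 -0.17542439  6.71988045]
```

View pics/wrist2.png

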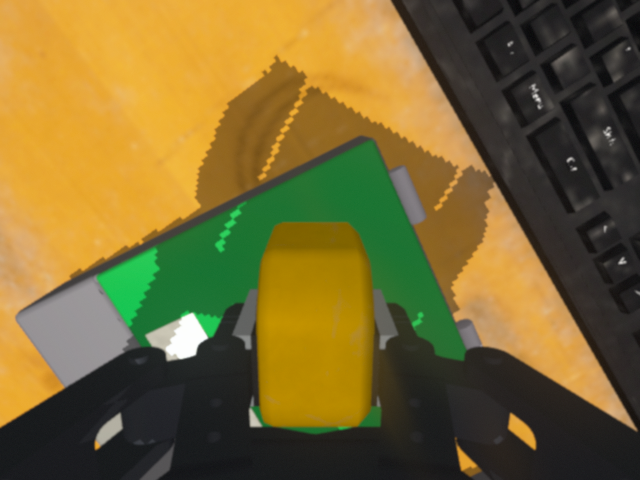

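```bash
python3 -m inch '[0,-0.01,0,0,-1, 0,-0.03,0,0,-1, 0,-0.04,0,0,-1, 0,-0.04,0,0,-1, 0.008,0,-0.018,0,-1, 0.0165,0,-0.036,0,-1, 0.0165,0,-0.036,0,-1, 0.0165,0,-0.036,0,-1, 0.0165,0,-0.036,0,-1, 0,0,0,0,-1]' 40; python3 - <<'E'
from h import *
snap('wrist','wrist3'); s=sense(); print(s['tool_pos'],s['gripper_width'],s['force'])
snap('side','side3')
E
```

```text
clock: 5.75
tool_pos: [0.5371, 0.2574, 0.2007]
ee_rot: [[0.825, -0.001, 0.566], [-0.566, -0.001, 0.825], [-0.0, -1.0, -0.001]]
force: [0.2, -0.4, -1.9]
gripper_width: 0.0315
[0.53739472 0.25868851 0.20065095] 0.03137735973221825 [-0.20106367  1.02512388 -3.82317852]
```

View pics/wrist3.png

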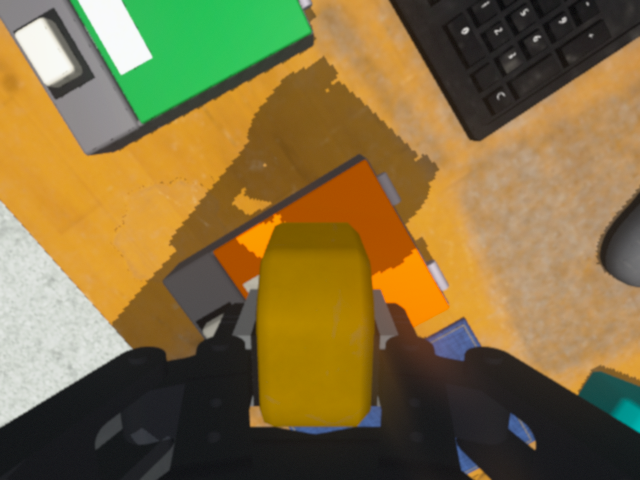

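View pics/side3.png

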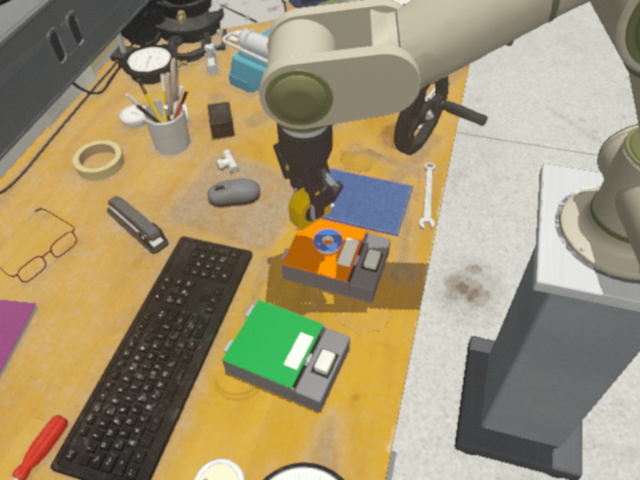

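The rule is held upright and the green lid stays shut. The green button is in clear view at wrist (48,52), so I measure it and move on over the mat.

```bash
python3 - <<'E'
from h import *
np.set_printoptions(precision=4,suppress=True)
s=load('wrist3');C=cloud(s);z=C[...,2];v,u=np.mgrid[:480,:640]
m=(z>.051)&(z<.058)&(u>10)&(u<90)&(v>10)&(v<95);P=C[m];r=cv2.minAreaRect(P[:,:2].astype(np.float32)*1000);print('btn',m.sum(),r,np.median(P,0))
E
python3 -m inch '[0.015,0,-0.033,0,-1, 0.015,0,-0.033,0,-1, 0.015,0,-0.033,0,-1, 0.015,0,-0.033,0,-1, 0.015,0,-0.033,0,-1, 0.015,0,-0.033,0,-1, 0,0.03,0,0,-1, 0,0.04,0,0,-1, 0,0.04,0,0,-1, 0,0.03,0,0,-1, 0,0.012,0,0,-1, 0,0,0,0,-1]' 40; python3 - <<'E'
from h import *
snap('wrist','wrist4'); s=sense(); print(s['tool_pos'],s['gripper_width'],s['force'])
snap('side','side4'); snap('scene','scene4')
E
```

```text
btn 2319 ((477.9425964355469, 432.8863830566406), (33.871376037597656, 46.60205841064453), 82.45834350585938) [0.467  0.4343 0.054 ]
clock: 7.35
tool_pos: [0.5006, 0.0456, 0.0482]
ee_rot: [[0.827, -0.001, 0.563], [-0.563, 0.0, 0.827], [-0.001, -1.0, -0.0]]
force: [0.3, -0.7, -2.1]
gripper_width: 0.0315
[0.5009263  0.04548251 0.04894791] 0.031827822051299075 [ 0.70292811  1.24314969 -1.94176823]
```

View pics/wrist4.png

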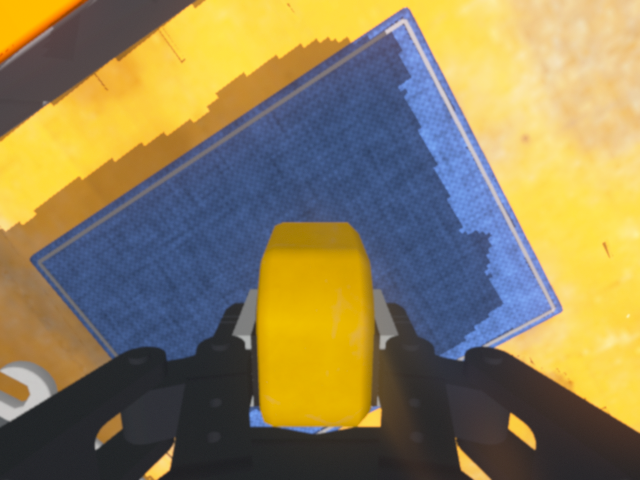

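View pics/scene4.png

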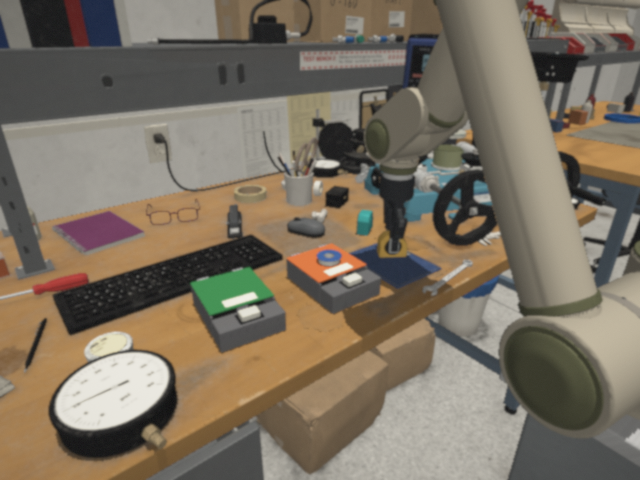

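The wrist view shows the mat corners at (405,10), (562,312) and (33,262), with the rule hanging over the mat. I compute where it sits relative to the mat.

```bash
python3 - <<'E'
from h import *
np.set_printoptions(precision=4,suppress=True)
s=load('wrist4'); T=s['world_from_camera']
def ray(u,v,zz):
    d=T[:3,:3]@np.array([(u-s['cx'])/s['fx'],(v-s['cy'])/s['fy'],1]);o=T[:3,3];return o+d*(zz-o[2])/d[2]
a,b,c=[ray(u,v,.005) for u,v in((405,10),(562,312),(33,262))]
print(a,b,c,np.linalg.norm(a-b),np.linalg.norm(a-c),'centre',(b+c)/2, 'yaw',np.degrees(np.arctan2(*(a-c)[1::-1])))
t=load('wrist3');C=cloud(t);h=cv2.cvtColor(t['img'],cv2.COLOR_RGB2HSV);z=C[...,2];v,u=np.mgrid[:480,:640]
for t_ in ('wrist3',):
  m=(h[...,1]<45)&(h[...,2]>150)&(z>.0515)&(z<.058)&(u>10)&(u<84)&(v>10)&(v<95);P=C[m]
  k,l,st,_=cv2.connectedComponentsWithStats(m.astype(np.uint8));
  for i in range(1,k):
    if st[i,4]>100: r=cv2.minAreaRect(C[l==i][:,:2].astype(np.float32)*1000);print(st[i],r)
E
```

```text
[0.5864 0.1137 0.005 ] [ 0.5815 -0.0244  0.005 ] [0.4102 0.1193 0.005 ] 0.13817026478471325 0.17631688545209714 centre [0.4958 0.0474 0.005 ] yaw -1.8108645470433067
[  15   18   59   68 2161] ((465.7288513183594, 434.4457092285156), (33.41246795654297, 22.019405364990234), 83.01787567138672)
```

The mat centre is (0.496, 0.047), so the rule is well centred. The button centre is (0.4657, 0.4344). I lower gently.

```bash
python3 -m inch '[0,0.004,0,0,-1, 0,0.003,0,0,-1, 0,0.002,0,0,-1, 0,0.001,0,0,-1, 0,0,0,0,-1]' 40
```

```text
clock: 8.12
tool_pos: [0.5003, 0.0452, 0.0383]
ee_rot: [[0.826, -0.0, 0.563], [-0.563, 0.0, 0.826], [-0.0, -1.0, -0.0]]
force: [0.1, 0.3, -2.4]
gripper_width: 0.0316
```

```bash
python3 -m inch '[0,0.001,0,0,-1, 0,0,0,0,-1, 0,0.001,0,0,-1, 0,0,0,0,-1]' 40;python3 -m inch '[0,0.001,0,0,-1, 0,0,0,0,-1]' 40
```

```text
clock: 8.62
tool_pos: [0.5004, 0.0452, 0.0366]
ee_rot: [[0.826, 0.0, 0.563], [-0.563, -0.0, 0.826], [0.0, -1.0, 0.0]]
force: [-2.5, -0.5, 1.9]
gripper_width: 0.0317
clock: 8.88
tool_pos: [0.5003, 0.0452, 0.0365]
ee_rot: [[0.826, 0.001, 0.563], [-0.563, -0.0, 0.826], [0.001, -1.0, 0.0]]
force: [-6.0, -1.2, 14.7]
gripper_width: 0.0314
```

The rule is in contact with the mat (force +14.7 N). I back off slightly, open gradually, then rise and check.

```bash
python3 -m inch '[0,-0.001,0,0,-1, 0,0,0,0,-0.15, 0,0,0,0,0, 0,0,0,0,0.2, 0,0,0,0,0.4, 0,0,0,0,0.4]' 20; python3 -m inch '[0,-0.02,0,0,0.4, 0,-0.03,0,0,0.4, 0,-0.04,0,0,0.4, 0,-0.04,0,0,0.4, 0,-0.04,0,0,0.4]'; python3 - <<'E'
from h import *
snap('wrist','wrist5'); snap('side','side5'); s=sense(); print(s['tool_pos'],s['force'])
crop('side5',230,120,430,280,3.5,'c_side5')
np.set_printoptions(precision=4,suppress=True)
s=load('wrist5');C=cloud(s);z=C[...,2]
m=(z>.035)&(z<.068)&(np.hypot(C[...,0]-.5,C[...,1]-.045)<.06);P=C[m];r=cv2.minAreaRect(P[:,:2].astype(np.float32)*1000);print(m.sum(),r,np.percentile(P[:,2],[50,98]))
E
```

```text
clock: 9.62
tool_pos: [0.5003, 0.0452, 0.0363]
ee_rot: [[0.826, -0.0, 0.563], [-0.563, -0.0, 0.826], [-0.0, -1.0, -0.0]]
force: [-1.0, -0.6, 0.2]
gripper_width: 0.0596
clock: 10.25
tool_pos: [0.5001, 0.0452, 0.2077]
ee_rot: [[0.826, -0.0, 0.563], [-0.563, 0.0, 0.826], [-0.0, -1.0, -0.0]]
force: [-0.0, -0.4, 0.3]
gripper_width: 0.0596
[0.50170099 0.04508596 0.21018819] [ 0.25963553 -0.20854776 -0.03062401]
4139 ((499.91217041015625, 45.11606979370117), (62.51972961425781, 33.17258071899414), 55.659019470214844) [0.0596 0.0623]
```

View pics/wrist5.png

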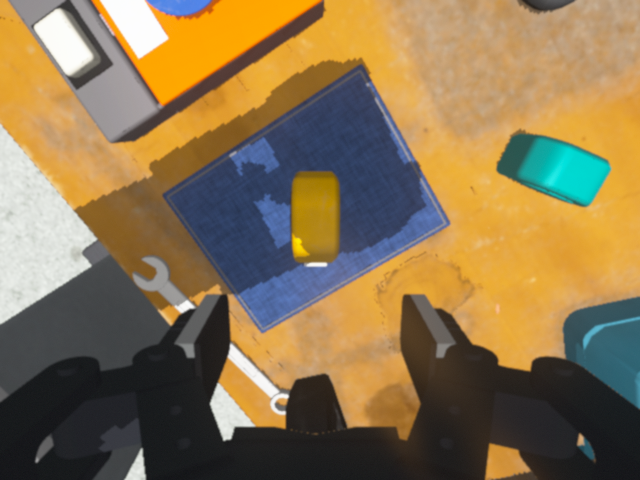

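View pics/c_side5.png

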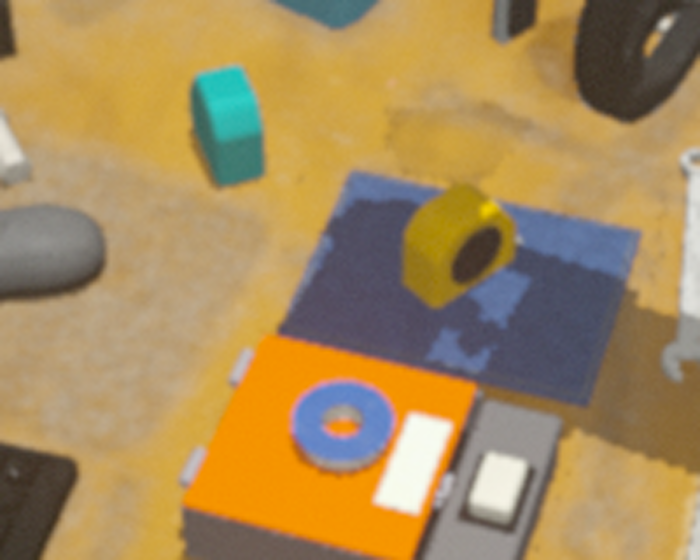

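The rule stands upright and free at (0.500, 0.045), top at z 0.062, which matches the mat plus the rule's height. Next I plan the press and check which side the wrist camera is on and how much range the last joint has.

```bash
python3 - <<'E'
from h import *
np.set_printoptions(precision=4,suppress=True)
s=load('wrist5');st=sense();R=st['ee_rot'];p=st['tool_pos']
print('cam in tool',(s['world_from_camera'][:3,3]-p)@R,'q',st['q'])
t=np.array([.4657,.4344,.21]);ex=np.array([np.cos(np.radians(-8)),np.sin(np.radians(-8)),0])
print('to button',(t-p)@R,' 4mm before:',(t-.004*ex-p)@R)
E
```

```text
cam in tool [-0.0001 -0.1233  0.0655] q [-8.3547 18.9134 85.5808  0.0013 75.0592 25.926 ]
to button [-0.249  -0.0005  0.3014]  4mm before: [-0.2526 -0.0006  0.2996]
```

```bash
python3 -m inch '[-0.0316,0,0.03745,0,-1, -0.0316,0,0.03745,0,-1, -0.0316,0,0.03745,0,-1, -0.0316,0,0.03745,0,-1, -0.0316,0,0.03745,0,-1, -0.0316,0,0.03745,0,-1, -0.0316,0,0.03745,0,-1, -0.0316,0,0.03745,0,-1, 0,0,0,-10.5,-1, 0,0,0,-10.5,-1, 0,0,0,-10.5,-1, 0,0,0,-10.5,-1]' 20; python3 -m inch '[0,0,0,-10.5,-1, 0,0,0,-10.5,-1, 0,0,0,-10.5,-1, 0,0,0,-10.5,-1, 0,0,0,-10.5,-1, 0,0,0,-10.5,-1, 0,0,0,-10.5,-1, 0,0,0,0,-1]'; python3 - <<'E'
from h import *
np.set_printoptions(precision=4,suppress=True)
s=snap('wrist','wrist6');st=sense();R=st['ee_rot'];p=st['tool_pos'];print(p,R[:,0],np.degrees(np.arctan2(R[1,0],R[0,0])),st['gripper_width'],st['q'],st['clock'])
t=np.array([.4657,.4344,.054]);ex=np.array([np.cos(np.radians(-8)),np.sin(np.radians(-8)),0])
print('to button',(t-p)@R,' 4mm before:',(t-.004*ex-p)@R)
E
```

```text
clock: 11.85
tool_pos: [0.46, 0.4351, 0.2051]
ee_rot: [[0.99, -0.001, -0.14], [0.14, -0.001, 0.99], [-0.002, -1.0, -0.001]]
force: [0.4, 0.4, -0.7]
gripper_width: 0.0
clock: 12.85
tool_pos: [0.46, 0.435, 0.2053]
ee_rot: [[0.154, -0.001, -0.988], [0.988, -0.001, 0.154], [-0.001, -1.0, 0.001]]
force: [-0.2, 0.2, -0.0]
gripper_width: -0.0001
[0.4601 0.4351 0.2055] [ 0.1566  0.9877 -0.0008] 80.99206252727194 0.0003826423603609946 [ 32.7053  31.996   64.0903   0.0014  83.9865 -48.2869] 12.9
to button [ 0.0004  0.1515 -0.0058]  4mm before: [ 0.0003  0.1515 -0.0018]
```

View pics/wrist6.png

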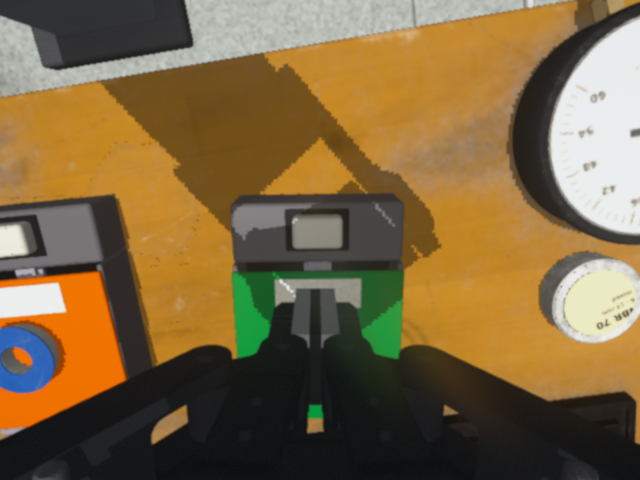

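The wrist view shows the closed fingers aligned with the green case, the button at (317,230) and the orange case off to the left. I approach to about 10 mm above the button.

```bash
python3 -m inch '[0,0.03,-0.001,0,-1, 0,0.04,-0.001,0,-1, 0,0.03,0,0,-1, 0,0.016,0,0,-1, 0,0.008,0,0,-1, 0,0,0,0,-1, 0,0,0,0,-1]'; python3 - <<'E'
from h import *
snap('scene','scene7');snap('side','side7'); crop('side7',200,260,400,420,3.5,'c_side7'); crop('scene7',160,200,320,360,3.5,'c_scene7');s=sense();print(s['tool_pos'],s['force'])
E
```

```text
clock: 13.78
tool_pos: [0.4626, 0.4351, 0.0834]
ee_rot: [[0.153, 0.002, -0.988], [0.988, 0.001, 0.153], [0.001, -1.0, -0.001]]
force: [-1.2, -0.3, -0.3]
gripper_width: -0.0001
[0.46250432 0.43506527 0.08326076] [ 0.06298139 -0.27052315  0.73669671]
```

View pics/c_side7.png

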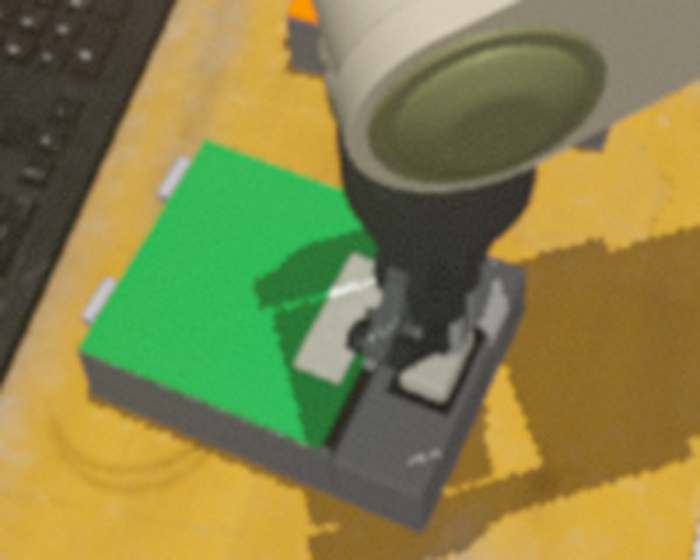

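View pics/c_scene7.png

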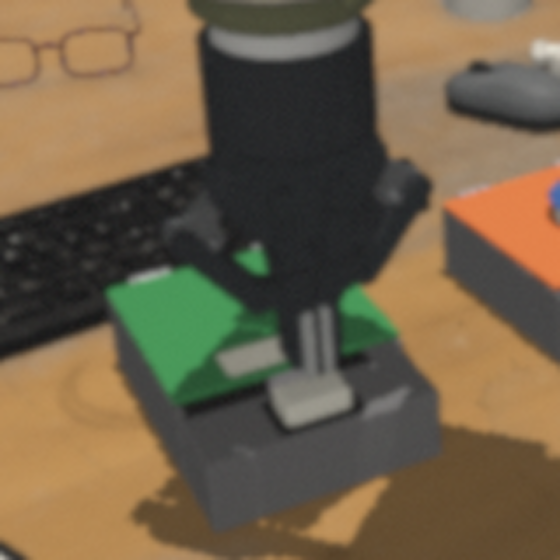

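The fingertips sit just above the button, well inside it and clear of the lid. I shift 2 mm back from the lid, press, and hold still while the lid opens.

```bash
python3 -m inch '[0,0.006,0.002,0,-1, 0,0.005,0,0,-1, 0,0.003,0,0,-1, 0,0.002,0,0,-1, 0,0.001,0,0,-1, 0,0,0,0,-1]'; python3 - <<'E'
from h import *
snap('scene','scene8'); crop('scene8',140,180,340,360,3,'c_scene8');s=sense();print(s['tool_pos'],s['force'])
E
```

```text
clock: 14.62
tool_pos: [0.46, 0.4352, 0.0656]
ee_rot: [[0.153, -0.0, -0.988], [0.988, -0.0, 0.153], [-0.0, -1.0, 0.0]]
force: [-2.6, -1.0, 5.5]
gripper_width: -0.0001
[0.46000367 0.43517824 0.06560506] [-1.91394898 -0.72685424  5.5465271 ]
```

View pics/c_scene8.png

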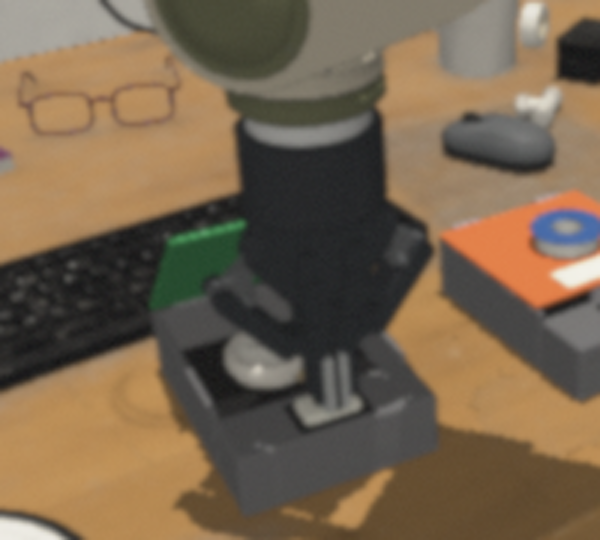

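The lid is popping open and the gauge is visible. I hold still, then withdraw up and away from the lid.

```bash
python3 -m inch '[0,0,0,0,-1, 0,0,0,0,-1, 0,0,0,0,-1, 0,0,0,0,-1, 0,0,0,0,-1, 0,0,0,0,-1, 0,0,0,0,-1, 0,0,0,0,-1]';  python3 -m inch '[0,-0.01,0,0,-1, 0,-0.03,0.005,0,-1, 0,-0.04,0.01,0,-1, 0,-0.04,0.01,0,-1, 0,-0.04,0.01,0,-1, 0,-0.03,0.01,0,-1, 0,0,0,0,-1, 0,0,0,0,-1, 0,0,0,0,-1]'; python3 - <<'E'
from h import *
s=snap('scene','scene9'); snap('side','side9'); print(sense()['clock'])
E
```

```text
clock: 15.68
tool_pos: [0.46, 0.4352, 0.0656]
ee_rot: [[0.153, -0.0, -0.988], [0.988, -0.0, 0.153], [-0.0, -1.0, 0.0]]
force: [-2.8, -1.3, 4.9]
gripper_width: 0.0002
clock: 16.8
tool_pos: [0.4158, 0.4417, 0.2539]
ee_rot: [[0.153, -0.002, -0.988], [0.988, -0.002, 0.153], [-0.002, -1.0, 0.002]]
force: [-0.2, 1.1, -0.9]
gripper_width: -0.0003
16.9
```

View pics/scene9.png

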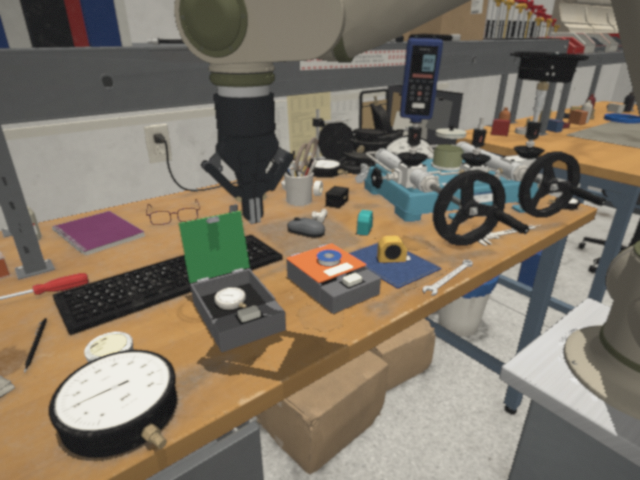

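View pics/side9.png

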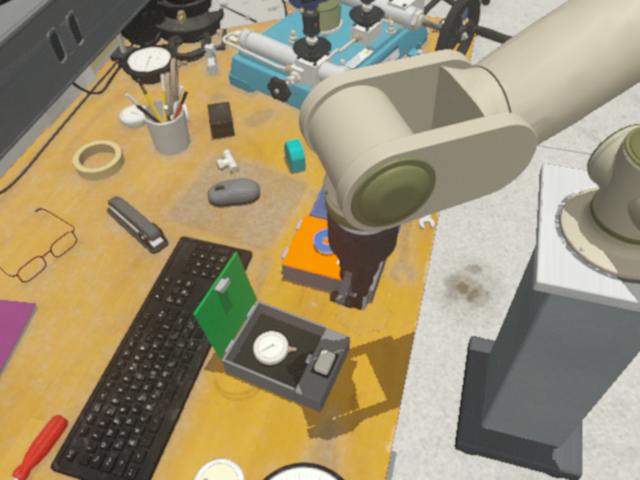

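The scene view shows the green lid standing open at (213,245), the orange case shut, and the rule on the mat at (392,248). I check the lid's angle and the rule numerically.

```bash
python3 - <<'E'
from h import *
np.set_printoptions(precision=4,suppress=True)
for t in('scene9','side9'):
    s=load(t);C=cloud(s);h=cv2.cvtColor(s['img'],cv2.COLOR_RGB2HSV)
    m=(h[...,0]>50)&(h[...,0]<75)&(h[...,1]>120)&(C[...,1]>.3)&(C[...,2]>.06)&(C[...,2]<.2)&(np.abs(C[...,0]-.62)<.1);P=C[m]
    c=np.median(P,0);P=P[np.linalg.norm(P-c,axis=1)<.08];U=np.linalg.svd(P-P.mean(0))[2];n=U[2];n=n*np.sign(-n[0])
    print(t,len(P),'n',n,'lid angle rad',np.arctan2(np.hypot(n[0],n[1]),n[2]),'zmax',P[:,2].max())
s=load('scene9');C=cloud(s);z=C[...,2];m=(z>.03)&(z<.075)&(np.hypot(C[...,0]-.5,C[...,1]-.045)<.06);P=C[m]
print(cv2.minAreaRect(P[:,:2].astype(np.float32)*1000),np.percentile(P[:,2],[2,98]))
h=cv2.cvtColor(s['img'],cv2.COLOR_RGB2HSV);m=(h[...,0]>3)&(h[...,0]<15)&(h[...,1]>180)&(np.hypot(C[...,0]-.5,C[...,1]-.22)<.1)&(z>.02)
print('orange z',np.percentile(z[m],[5,50,95]))
E
```

```text
scene9 3003 n [-0.9737  0.1406  0.1792] lid angle rad 1.390661689105109 zmax 0.16256173002989188
side9 2840 n [-0.9731  0.141   0.182 ] lid angle rad 1.3877865233507576 zmax 0.16783483771224128
((496.9176940917969, 48.8287353515625), (62.25624084472656, 34.390682220458984), 56.14025115966797) [0.031  0.0615]Traceback (most recent call last):
  File "<stdin>", line 11, in <module>
    return _quantile_unchecked(
        a, q, axis, out, overwrite_input, method, keepdims, weights)
    return _ureduce(a,
                    func=_quantile_ureduce_func,
    ...<5 lines>...
                    overwrite_input=overwrite_input,
                    method=method)
    r = func(a, **kwargs)
    result = _quantile(arr,
                       quantiles=q,
    ...<2 lines>...
                       out=out,
                       weights=wgt)
    slices_having_nans = np.isnan(arr[-1, ...])
                                  ~~~^^^^^^^^^
IndexError: index -1 is out of bounds for axis 0 with size 0
```

My fit's normal points out of the lid's underside (n_z is positive, facing the camera). The lid angle is therefore π − 1.39 = 1.75 rad, fully open. One last check of the orange lid before handing in.

```bash
python3 - <<'E'
from h import *
np.set_printoptions(precision=4,suppress=True)
s=load('scene9'); 
for uv in((310,262),(330,280),(305,255)): print(pt(s,*uv))
crop('scene9',170,190,460,360,2.6,'c_scene9')
E
```

```text
[0.5408 0.2483 0.0499]
[0.5031 0.2253 0.0158]
[0.5699 0.2395 0.0512]
```

View pics/c_scene9.png

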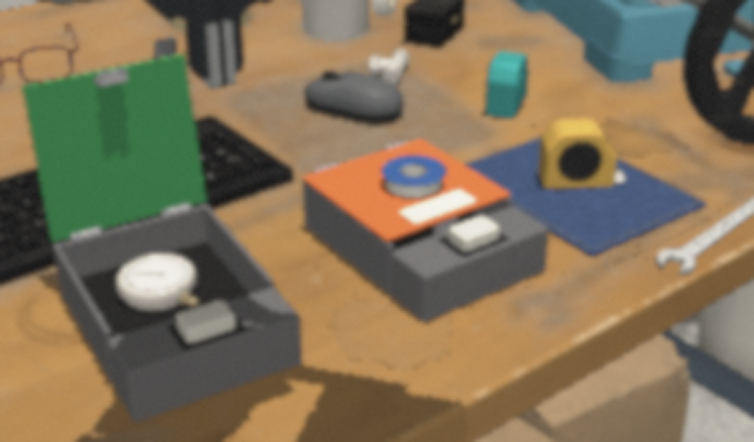

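The crop shows the green lid fully open with the gauge inside. The orange lid is shut (z 0.050–0.051 at two points; the third, z 0.016, hit the case's side wall), and the yellow rule stands upright on the mat.

```bash
python3 - <<'E'
from h import *
print(sign_off())
E
```

```text
the job is handed in; nothing more can be done
None
```

The tape rule is standing on the blue mat, the green case is open with its gauge in view, and the job was handed in at about 17 s of the 42 s allowed. No verdict was reported.

- **Tape rule:** I lifted it off the green lid and lowered it gently. On contact it pressed the mat with about 15 N, and I released it there. The last scene view puts its body centre at about (0.497, 0.049), against a mat centre of (0.496, 0.047). Its top is at z 0.0615, which matches standing upright on the mat.
- **Green lid:** I pressed the button with closed fingers at about 5.5 N, held still while the lid sprang open, then withdrew up and away from it. Fits from two cameras give 1.75 rad, fully open. The fit first printed 1.39 because it used the normal of the lid's underside; 1.75 is the corrected angle.
- **Orange lid:** It is still shut, with its top at z 0.050–0.051 and the thread tape in place. The colour check on it found no pixels and stopped with an error, so I read single depth points instead. One of those three landed on the case's side wall and was discarded.

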